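Line up the reagent bottles by size beside the stirrer

ROBOT

A 6-joint arm with a two-finger parallel gripper is mounted at the origin on the work surface. World frame = base frame: x ahead of the robot, y to its left, z up, the work surface at z = 0. Lengths are in mm, angles in rad, forces in N, time in s.
With the tool pointing down it reaches from about 300 to 875 mm from the base axis. Payload 4.2 kg.
Tool frame: the origin (TCP) lies midway between the tips of the shut fingers; the grasp point (between the pads) lies 19 mm behind it; y points along the fingers, z is the direction in which the jaws open and shut, and the axes are right-handed (so a half turn about y gives the same grasp; the last joint's range is limited). The gripper opens to 85 mm and grips with 20 to 120 N. Pads are 22 mm wide; open, the fingers measure 114 mm over their backs; the gripper's body (76 mm by 85 mm) begins 54 mm behind the grasp point. The pads swing forward as they close: fully open they stand 13 mm farther back than shut.
Start: joints at [-0.02, 0.32, 1.565, -0, 1.257, -0.02], TCP at [575.014, 0, 231.338] pointing down, gripper open.
Joint ranges: [-3.11, 3.11], [-0.84, 2.01], [0.21, 2.61], [-1.34, 4.49], [0.05, 2.63], [-2.56, 2.56]. Speed limits (rad/s): [2.57, 2.57, 3.14, 3.14, 3.14, 3.14].

INTERFACE

Orientations are given as a unit quaternion [x, y, z, w].
In Python, from bench import bot gives the robot as it stands.
- The arm moves only by the tool apply_moves, never from a script. Its argument "deltas" is a list of rows, each a list of 2 entries, a list of its own where there are three numbers: the shift along the tool's x, y, z in m, then the turn about the tool's y in rad. In form: [[[dx, dy, dz], roll], ...]. A call has 1 to 12 rows; each row is the pose to reach, as a shift and turn from the pose commanded when the call began, along the tool's axes at that moment; what a row does not reach only later rows make up. A row lasts 1/8 s, in which the tool goes at most 62.5 mm and 10.7 degrees, less where a joint would pass 70% of its speed; a pose out of reach is approached as far as the arm can. A call with a gripper value outside its range is refused whole. "hand" is the finger opening in m, from 0 to 0.0854, set as the call begins (left out, the last holds). The fingers move at their own pace and stop on an object; "newtons" is the grip in N (left out, the last holds). Time passes only in rows, so rows that repeat a pose let the fingers close. It gives the time, the measured TCP pose, the force and the opening at its end, in the units of the state.
- bot.sense(): the state, without advancing time (a new reading comes with each control period).
- bot.get_image(name): name is "scene" or "side" or "wrist"; returns a dict with "img" (480x640x3 uint8, red, green, blue), "camera_matrix" (3x3 intrinsics, pixels), "view" (4x4, takes a point from world to camera coordinates). Camera axes: x right, y down, z forward; pixel columns grow to the right and rows downward; lengths in mm; the calibration is good to about 2 mm. A picture is of the moment at which its call begins. There is no depth.
- bot.job_done(): hands the job in, once; it reports no verdict.
The state is a dict: "time": time; "qpos": joint angles; "qd": joint speeds; "joint_efforts": joint torques, N m; "tool_pos": TCP position; "tool_rot": TCP orientation; "contact_force": force on the tool from outside, world axes, zero at the start; "ft_torque": the same for the moment, N m; "width": finger opening in mm.
Only numpy, scipy, OpenCV 4.12 (cv2) and the standard library are available. Lean on these libraries where they do the work, as an engineer would, in place of code of your own. Each camera call takes 0.05 s, during which the arm holds its last target. There are 200 camera calls.

TASK

Stand the four white reagent bottles on the row of round metal marks in order of size, one centred on each mark: the smallest on the mark next to the magnetic stirrer, then each next larger one, the largest at the far end by the tip rack. Keep the bottles upright all the time, leave them standing there released, and do not knock over the measuring cylinder that stands among them.

Things in the scene. Friction and masses are not known exactly. Their poses are not given: they have to be found in the camera images.
- bottle_30_center (a point): the smallest of four upright white plastic reagent bottles with blue screw caps, loose; round body 34 mm in diameter and straight up to 43 mm above its base, then a shoulder and a cap 24 mm across; 62 mm tall in all, 45 g nominal. The point is on its axis half-way up, 31 mm above its base; z is up along the axis
- bottle_60_center (a point): the second smallest of four upright white plastic reagent bottles with blue screw caps, loose; round body 42 mm in diameter and straight up to 57 mm above its base, then a shoulder and a cap 30 mm across; 82 mm tall in all, 85 g nominal. The point is on its axis half-way up, 41 mm above its base; z is up along the axis
- bottle_125_center (a point): the second largest of four upright white plastic reagent bottles with blue screw caps, loose; round body 50 mm in diameter and straight up to 71 mm above its base, then a shoulder and a cap 36 mm across; 102 mm tall in all, 160 g nominal. The point is on its axis half-way up, 51 mm above its base; z is up along the axis
- bottle_250_center (a point): the largest of four upright white plastic reagent bottles with blue screw caps, loose; round body 58 mm in diameter and straight up to 87 mm above its base, then a shoulder and a cap 42 mm across; 124 mm tall in all, 300 g nominal. The point is on its axis half-way up, 62 mm above its base; z is up along the axis
- mark_1: place 1 of the row, counted from the row's left (+y) end: a flat round aluminium disc 70 mm in diameter and 3 mm thick, fixed on the dark rubber mat (110 x 340 mm, 3 mm thick; the discs lie about 82 mm apart). Origin at the centre of the disc's underside, so its top is 3 mm above the origin, 6 mm above the bench; its y axis runs along the row, x across it
- mark_2: place 2 of the row, counted from the row's left (+y) end: a flat round aluminium disc 70 mm in diameter and 3 mm thick, fixed on the dark rubber mat (110 x 340 mm, 3 mm thick; the discs lie about 82 mm apart). Origin at the centre of the disc's underside, so its top is 3 mm above the origin, 6 mm above the bench; its y axis runs along the row, x across it
- mark_3: place 3 of the row, counted from the row's left (+y) end: a flat round aluminium disc 70 mm in diameter and 3 mm thick, fixed on the dark rubber mat (110 x 340 mm, 3 mm thick; the discs lie about 82 mm apart). Origin at the centre of the disc's underside, so its top is 3 mm above the origin, 6 mm above the bench; its y axis runs along the row, x across it
- mark_4: place 4 of the row, counted from the row's left (+y) end: a flat round aluminium disc 70 mm in diameter and 3 mm thick, fixed on the dark rubber mat (110 x 340 mm, 3 mm thick; the discs lie about 82 mm apart). Origin at the centre of the disc's underside, so its top is 3 mm above the origin, 6 mm above the bench; its y axis runs along the row, x across it
- stirrer: magnetic stirrer standing at one end of the row (either the left or the right end), fixed: white box 120 x 120 mm with a round steel plate 100 mm across on top, 45 mm tall in all. Origin at the centre of its underside. A grey pipette-tip rack 85 x 120 x 49 mm with yellow tips stands at the other end of the row
- cylinder_center (a point): slim measuring cylinder standing loose among the bottles: clear tube 21 mm in diameter with blue rings on a blue round foot 56 mm across and 10 mm thick, 160 mm tall. The point is on its axis 80 mm above the bench; z is up along the axis
There are look-alikes about, which are no part of the job. What is shaped like the stirrer but blue is not meant.

How it is judged:
By the outcome, as a careful person would: the job done as asked, in the order asked, and still so for the second after the job is handed in, with the robot touching nothing.
It also fails if it takes over 118 s, if anything falls off the work surface, if the arm or the gripper's body presses on something with over 40 N, if the wrist force passes 120 N, or if a joint passes its speed limit or range.

## Working session

There is one attempt and no reset: what is moved stays moved. The work goes in short steps, Python scripts to look and compute and a tool call to move; the robot and the scene stay as the last step left them, time stands still between calls to the robot, and variables do not carry over. Pictures are saved under pics/ and viewed, about 12 in all and at most 16, crops included, and the job is handed in when it is done.

Besides the shell and the picture viewer there is one more tool, called by a JSON object that holds its "api" and its "payload". apply_moves: Moves the arm, as the interface text tells. Its arguments: {"type":"object","properties":{"deltas":{"type":"array"},"hand":{"type":"number"},"newtons":{"type":"number"}},"required":["deltas"]}

```bash
mkdir -p pics; cat > h.py <<'E'
import numpy as np, cv2
from bench import bot
def snap(n,f=None):
    d=bot.get_image(n)
    if f: cv2.imwrite('pics/'+f,d['img'][:,:,::-1]); np.savez('pics/'+f+'.npz',**d)
    return d
def load(f): return dict(np.load('pics/'+f+'.npz'))
def ray(d,u,v):
    K=d['camera_matrix'];V=d['view'];R=V[:3,:3];t=V[:3,3]
    return -R.T@t, R.T@np.linalg.inv(K)@np.array([u,v,1.])
def plane(d,u,v,z):
    c,r=ray(d,u,v); return c+r*(z-c[2])/r[2]
def proj(d,p):
    q=d['camera_matrix']@(d['view']@np.append(p,1))[:3]; return q[:2]/q[2]
def tri(*a):
    A=np.zeros((3,3));b=np.zeros(3)
    for d,u,v in a:
        c,r=ray(d,u,v); r=r/np.linalg.norm(r); M=np.eye(3)-np.outer(r,r); A+=M;b+=M@c
    return np.linalg.solve(A,b)
E
python3 - <<'E'
from h import *
ims=[snap(n,n+'0.png') for n in('scene','side','wrist')]
for d in ims: print(ray(d,320,240), d['camera_matrix'][0,0])
cv2.imwrite('pics/all0.png',cv2.resize(np.hstack([i['img'] for i in ims[1:]])[:,:,::-1],(800,300)))
s=bot.sense();print(s['tool_pos'],s['tool_rot'],s['width'],s['time'])
E
```

```text
(array([1320.14592785, -287.93315918,  644.18226448]), array([-0.8125795 ,  0.26073711, -0.52141815])) 462.6005155180225
(array([227.75430111, 766.66640035, 981.30437086]), array([ 0.23667971, -0.64190612, -0.72977681])) 522.6322801364588
(array([574.77275871,  76.19867703, 373.86951236]), array([ 0.00310103, -0.31256448, -0.94997168])) 342.78627692770834
[ 5.74640852e+02 -5.16212337e-03  2.30681132e+02] [-0.50033837  0.50034626 -0.49965766  0.49965724] 85.41927354183531 0.15
```

View pics/scene0.png

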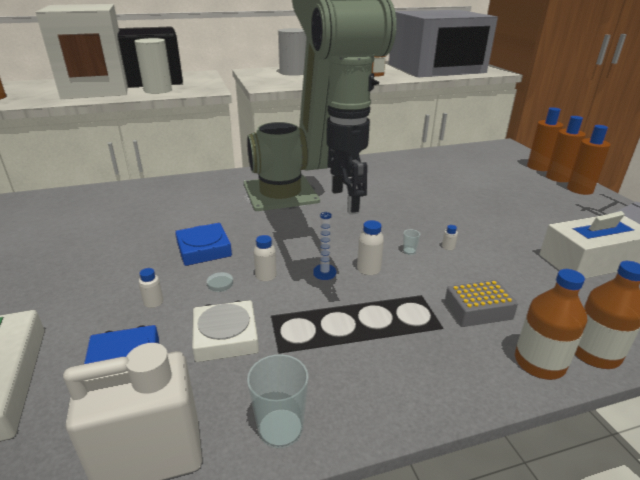

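View pics/side0.png

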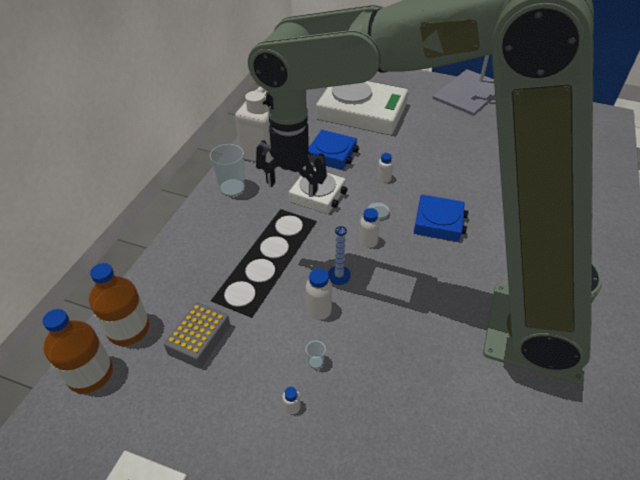

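Scene view (camera faces the robot, image right = +y). The bottle candidates are at (151,287), (265,258), (371,247) and (450,238). The cylinder is at (325,245), the marks at (298,330) to (413,314), the white stirrer at (224,330) and the tip rack at (480,300). In the side view the bottles are at (386,167), (370,228), (319,295) and (291,400). The blue boxes, amber bottles and white jug are not meant. The stirrer is at the −y end, so the smallest bottle goes on mark_4 and the largest on mark_1.

```bash
cat > m.py <<'E'
from h import *
def blobs(m,lo=20,hi=4000):
    n,l,s,c=cv2.connectedComponentsWithStats(m.astype(np.uint8)*1)
    return [(c[i],s[i]) for i in range(1,n) if lo<=s[i][4]<=hi]
def bl(d):
    h=cv2.cvtColor(d['img'],cv2.COLOR_RGB2HSV); return (h[...,0]>100)&(h[...,0]<130)&(h[...,1]>130)&(h[...,2]>60)
def wh(d,v=150):
    h=cv2.cvtColor(d['img'],cv2.COLOR_RGB2HSV); return (h[...,1]<60)&(h[...,2]>v)
E
python3 - <<'E'
from m import *
S,T=load('scene0.png'),load('side0.png')
for n,d in(('sc',S),('si',T)):
    print(n,'blue',[(c.round(1).tolist(),s.tolist()) for c,s in blobs(bl(d)) if 120<c[1]<420])
    print(n,'white',[(c.round(1).tolist(),s.tolist()) for c,s in blobs(wh(d),150,3000) if 120<c[1]<420])
x=S['img'][200:360,120:500,::-1]; cv2.imwrite('pics/c1.png',cv2.resize(x,None,fx=2.1,fy=2.1,interpolation=cv2.INTER_CUBIC))
E
```

```text
sc blue [([574.3, 124.1], [568, 116, 14, 18, 182]), ([598.4, 133.9], [591, 125, 16, 19, 213]), ([326.2, 215.6], [321, 213, 10, 6, 33]), ([371.9, 226.9], [364, 221, 17, 13, 195]), ([202.9, 243.3], [176, 223, 55, 42, 1706]), ([602.2, 230.6], [575, 223, 57, 15, 353]), ([451.3, 228.6], [448, 225, 8, 8, 59]), ([263.4, 241.3], [256, 235, 15, 13, 159]), ([629.7, 270.1], [618, 261, 22, 20, 343]), ([324.2, 273.0], [314, 265, 22, 15, 200]), ([146.9, 274.1], [140, 268, 14, 13, 150]), ([570.0, 278.8], [557, 269, 28, 21, 435]), ([118.5, 342.5], [85, 325, 74, 39, 1594])]
sc white [([399.0, 125.5], [361, 99, 75, 55, 2832]), ([3.6, 181.0], [0, 161, 12, 32, 206]), ([598.0, 231.6], [549, 211, 91, 40, 1487]), ([372.2, 239.6], [361, 233, 22, 17, 231]), ([264.7, 252.7], [254, 246, 21, 21, 186]), ([413.0, 313.5], [397, 303, 33, 22, 572]), ([374.9, 316.4], [359, 306, 33, 22, 582]), ([12.0, 348.7], [0, 310, 36, 108, 1967]), ([337.7, 323.6], [321, 312, 34, 24, 629]), ([297.6, 330.1], [281, 318, 34, 25, 659]), ([622.1, 414.0], [596, 396, 44, 36, 976])]
si blue [([332.7, 147.9], [308, 130, 49, 40, 1190]), ([386.0, 157.5], [381, 153, 11, 10, 86]), ([439.6, 217.6], [414, 195, 51, 46, 1856]), ([370.3, 214.5], [364, 208, 14, 14, 159]), ([340.0, 231.2], [336, 227, 10, 9, 44]), ([101.3, 272.6], [90, 263, 23, 20, 358]), ([327.5, 276.8], [309, 267, 41, 21, 548]), ([55.2, 319.8], [43, 309, 26, 23, 440]), ([290.4, 393.5], [285, 387, 12, 14, 140])]
si white [([315.5, 189.0], [289, 173, 56, 32, 534]), ([288.6, 224.8], [276, 216, 26, 19, 390]), ([273.9, 246.5], [261, 237, 27, 20, 435]), ([259.8, 269.7], [246, 259, 29, 22, 496]), ([239.4, 293.1], [225, 282, 30, 24, 556])]
```

View pics/c1.png

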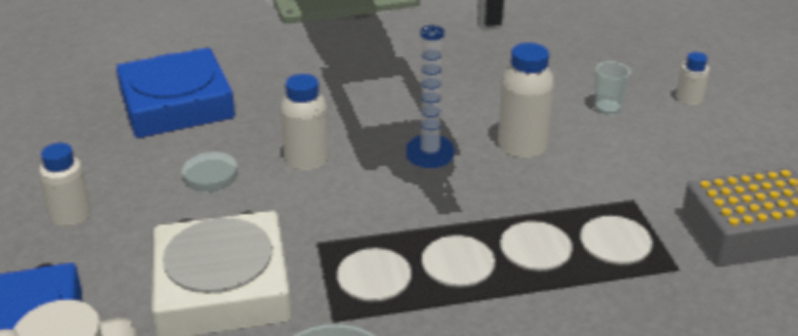

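The enlarged crop confirms four white bottles with blue caps. By size they are 30 at (450,238), 60 at (151,287), 125 at (265,258) and 250 at (371,247). The white stirrer is at the left of the image, the −y end; the blue box is the look-alike.

```bash
python3 - <<'E'
from m import *
S,T=load('scene0.png'),load('side0.png')
b={'30':((451.3,228.6),(290.4,393.5)),'60':((146.9,274.1),(386,157.5)),'125':((263.4,241.3),(370.3,214.5)),'250':((371.9,226.9),(319,277.5)),'cyltop':((326.2,215.6),(340,231.2)),
'm1':((413,313.5),(239.4,293.1)),'m2':((374.9,316.4),(259.8,269.7)),'m3':((337.7,323.6),(273.9,246.5)),'m4':((297.6,330.1),(288.6,224.8))}
w={'30':24,'60':30,'125':36,'250':42}
for k,(a,c) in b.items():
    p=tri((S,*a),(T,*c)); print(k,p.round(1),'gap',(proj(S,p)-a).round(1), 'planes z6' if k[0]=='m' else '',plane(S,*a,6).round(1)[:2],plane(T,*c,6).round(1)[:2], 'r',np.hypot(p[0],p[1]).round())
    if k in w:  # cap width check
        dist=np.linalg.norm(p-ray(S,0,0)[0]); print('  px for cap',w[k]*S['camera_matrix'][0,0]/dist)
E
```

```text
30 [442.7 346.1  53.7] gap [0. 0.]  [371.7 397.3] [453.8 324.5] r 562.0
  px for cap 9.003652156590798
60 [ 458.3 -393.1   73.8] gap [-0. -0.]  [ 356.  -405.5] [ 475.6 -479.8] r 604.0
  px for cap 13.359724629637109
125 [ 430.  -137.3   93.2] gap [-0. -0.]  [ 289.3 -113.5] [ 449.8 -226.1] r 451.0
  px for cap 15.745852574526825
250 [473.2 108.5 114.7] gap [-0.3 -0.1]  [300.2 190.3] [503.7  25.1] r 486.0
  px for cap 18.08055810475767
cyltop [463.5   0.5 155.7] gap [-0.1 -0.1]  [201.5  89. ] [ 506.1 -138.7] r 464.0
m1 [662.3 131.2   3.7] gap [-0.1 -0. ] planes z6 [664.8 129.8] [661.2 132.6] r 675.0
m2 [647.6  50.3   3.8] gap [-0.1 -0. ] planes z6 [650.2  49.2] [646.6  51.7] r 650.0
m3 [646.3 -31.7   3.7] gap [-0. -0.] planes z6 [648.8 -32.5] [645.3 -29.8] r 647.0
m4 [ 641.3 -115.7    3.8] gap [-0.1 -0.1] planes z6 [ 643.8 -116.1] [ 640.3 -114. ] r 652.0
```

Every triangulated cap sits just under its nominal height and the marks come out at about z≈4 (6 expected, within calibration). I'll move above bottle 250 and refine with the wrist camera.

{"api": "apply_moves", "payload": {"deltas": [[[-0.03, 0, -0.028], 0], [[-0.07, 0, -0.065], 0], [[-0.1, 0, -0.094], 0], [[-0.1085, 0, -0.1015], 0], [[-0.1085, 0, -0.1015], 0], [[-0.1085, 0, -0.1015], 0]], "hand": 0.0854, "newtons": 30}}

```text
time: 0.9
tool_pos: [474.5, 107.8, 231.3]
tool_rot: [0.5, -0.5, 0.5, -0.5]
contact_force: [0.6, -0.0, -0.3]
width: 85.3
```

```bash
cat >> m.py <<'E'
def wlook(f,zc):
    "blue blobs of a wrist picture cast on the cap's middle height zc"
    d=snap('wrist',f); s=bot.sense()
    print('t',s['time'],'tcp',np.round(s['tool_pos'],1),'w',round(s['width'],1),'F',np.round(s['contact_force'],1))
    for c,st in blobs(bl(d),150,40000): print(c.round(0),st.tolist(),plane(d,*c,zc).round(1)[:2])
    return d
E
python3 -c "
from m import *
wlook('w1.png',114)"
```

```text
t 0.95 tcp [474.5 107.8 231.2] w 85.2 F [-0.1 -0.3 -0.5]
[317. 230.] [292, 204, 51, 52, 2114] [473.6 106.9]
[308. 287.] [286, 270, 45, 41, 1036] [465.8  56.4]
[302. 382.] [287, 367, 32, 31, 620] [459.7 -39.4]
[132. 460.] [113, 433, 42, 47, 1271] [ 286.8 -134. ]
```

View pics/w1.png

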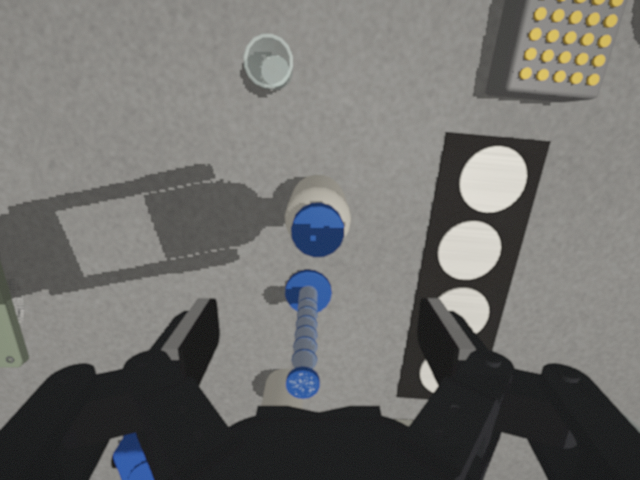

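Wrist view: the cap of bottle 250 is at (317,230), which gives ≈(473.5,108.5) and agrees with the two-view fix. The cylinder foot is at (308,287), clear of the descent. Descending and gripping.

{"api": "apply_moves", "payload": {"deltas": [[[0, 0.03, 0], 0], [[0, 0.065, 0], 0], [[0, 0.1, 0], 0], [[0, 0.135, 0], 0], [[0, 0.16, 0], 0], [[0, 0.172, 0], 0], [[0, 0.175, 0], 0], [[0, 0.175, 0], 0], [[0, 0.175, 0], 0]]}}

```text
time: 2.08
tool_pos: [474.3, 108.6, 57.2]
tool_rot: [-0.499, 0.5, -0.5, 0.501]
contact_force: [-0.6, -0.1, -0.4]
width: 85.3
```

{"api": "apply_moves", "payload": {"deltas": [[[0, 0, 0], 0], [[0, 0, 0], 0], [[0, 0, 0], 0], [[0, 0, 0], 0], [[0, 0, 0], 0], [[0, 0, 0], 0], [[0, 0, 0], 0], [[0, 0, 0], 0]], "hand": 0.03, "newtons": 40}}

```text
time: 3.08
tool_pos: [474.1, 108.6, 57.0]
tool_rot: [-0.5, 0.5, -0.5, 0.5]
contact_force: [-0.0, 0.2, 5.9]
width: 56.9
```

{"api": "apply_moves", "payload": {"deltas": [[[0, -0.01, 0], 0], [[0, -0.03, 0], 0], [[0, -0.05, 0], 0], [[0, -0.05, 0.015], 0], [[-0.005, -0.05, 0.045], 0], [[-0.01, -0.05, 0.08], 0], [[-0.015, -0.05, 0.115], 0], [[-0.019, -0.05, 0.15], 0], [[-0.0225, -0.05, 0.177], 0], [[-0.0225, -0.05, 0.189], 0], [[-0.0225, -0.05, 0.189], 0], [[-0.0225, -0.05, 0.189], 0]]}}

```text
time: 4.58
tool_pos: [661.4, 130.8, 105.8]
tool_rot: [0.501, -0.5, 0.5, -0.499]
contact_force: [0.2, -0.5, -1.7]
width: 56.8
```

```bash
python3 -c "
from m import *
d=wlook('w2.png',160)
for c,st in blobs(wh(d),600,20000): print('white',c.round(0),st.tolist(),plane(d,*c,6).round(1)[:2])
S=snap('scene','s2.png'); cv2.imwrite('pics/c2.png',np.hstack([S['img'][150:400,250:500],d['img'][100:350,200:450]])[:,:,::-1])
"
```

```text
t 4.625 tcp [661.4 130.9 106.2] w 56.7 F [-0.5  0.5 -1.9]
[318. 371.] [246, 323, 146, 94, 9774] [661.3 134.5]
[ 77. 369.] [52, 353, 58, 40, 1198] [586.3 135.5]
white [367.  58.] [289, 0, 159, 120, 10735] [692.  249.3]
white [ 67. 271.] [0, 217, 140, 109, 10433] [467.7 101.3]
white [ 73. 363.] [0, 321, 206, 117, 5304] [453.8  17.1]
white [167. 450.] [130, 412, 63, 68, 2327] [520.1 -78.2]
white [469. 449.] [444, 412, 66, 68, 1924] [800.6 -76.1]
```

View pics/c2.png

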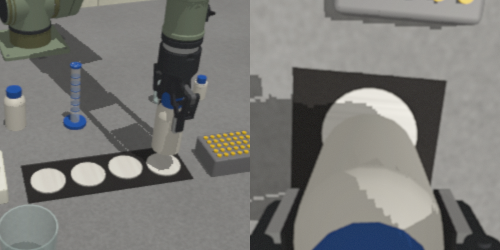

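Bottle 250 is held upright over mark_1 (scene crop centre-right, disc under it). Lowering and releasing.

{"api": "apply_moves", "payload": {"deltas": [[[0, 0.01, 0.001], 0], [[0, 0.025, 0.001], 0], [[0, 0.036, 0.001], 0], [[0, 0.041, 0.001], 0], [[0, 0.043, 0.001], 0], [[0, 0.043, 0.001], 0], [[0, 0.043, 0.001], 0]]}}

```text
time: 5.55
tool_pos: [663.9, 131.1, 63.8]
tool_rot: [-0.5, 0.5, -0.5, 0.5]
contact_force: [0.1, 0.6, -2.1]
width: 57.1
```

{"api": "apply_moves", "payload": {"deltas": [[[0, 0, 0], 0], [[0, 0, 0], 0], [[0, 0, 0], 0], [[0, 0, 0], 0], [[0, 0, 0], 0], [[0, 0, 0], 0]], "hand": 0.0854}}

```text
time: 6.3
tool_pos: [663.5, 131.0, 63.3]
tool_rot: [-0.5, 0.5, -0.5, 0.5]
contact_force: [0.1, 0.5, 0.7]
width: 85.6
```

{"api": "apply_moves", "payload": {"deltas": [[[0, -0.02, 0], 0], [[0, -0.05, 0], 0], [[0, -0.09, 0], 0], [[0, -0.13, 0], 0], [[0, -0.16, 0], 0], [[0, -0.168, 0], 0], [[0, -0.168, 0], 0], [[0, -0.168, 0], 0], [[0, -0.168, 0], 0]]}}

```text
time: 7.42
tool_pos: [663.0, 130.9, 229.7]
tool_rot: [0.501, -0.501, 0.499, -0.499]
contact_force: [0.1, -0.3, 0.0]
width: 85.5
```

```bash
cat >> m.py <<'E'
def marks(d):
    "bright round blobs of a wrist picture cast on z=6 (only whole discs)"
    for c,st in blobs(wh(d),600,20000): print('white',c.round(0),st.tolist(),plane(d,*c,6).round(1)[:2])
E
python3 -c "
from m import *
d=wlook('w3.png',128); marks(d); print(ray(d,320,240))
"
```

```text
t 7.475 tcp [663.1 130.9 230. ] w 85.7 F [-0.  -0.5  0.6]
[320. 233.] [294, 206, 53, 54, 2248] [663.9 131.8]
[155. 306.] [128, 288, 48, 43, 1064] [531.1  70.2]
[107. 464.] [89, 446, 33, 34, 693] [460.8 -99. ]
white [369.  88.] [321, 22, 76, 100, 1834] [712.  244.6]
white [69. 93.] [25, 64, 77, 53, 1102] [413.9 239.7]
white [328. 195.] [294, 169, 60, 68, 1400] [672.8 137.1]
white [624. 344.] [594, 224, 46, 207, 4813] [1042.4  -49.4]
white [303. 273.] [275, 244, 61, 54, 2231] [644.4  45.4]
white [305. 331.] [276, 306, 58, 51, 2292] [645.3 -31.6]
white [302. 387.] [275, 365, 54, 44, 1906] [ 640.4 -115.2]
(array([663.34442581, 207.16954921, 372.99288947]), array([ 0.00210968, -0.31306181, -0.94981062]))
```

View pics/w3.png

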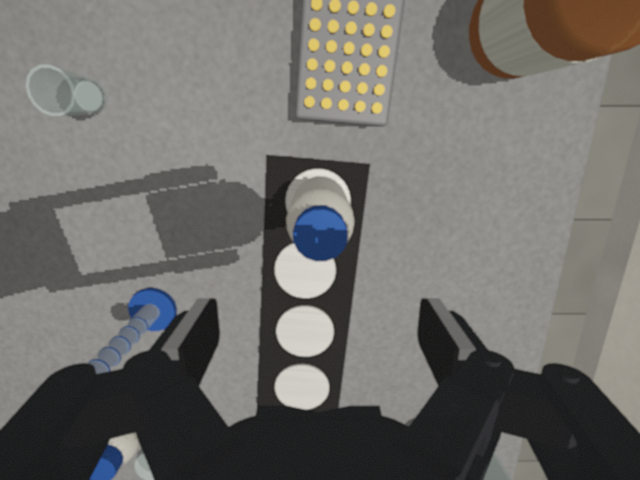

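Wrist view: the 250 cap is at (320,233), so the bottle stands at ≈(664,132) on disc 1; mark_1 measured (662–663,131). Discs 3 and 4 at (305,331) and (302,387) agree with the two-view values. Next, bottle 125.

{"api": "apply_moves", "payload": {"deltas": [[[0.02, 0, -0.017], 0], [[0.06, 0, -0.052], 0], [[0.1, 0, -0.087], 0], [[0.14, 0, -0.122], 0], [[0.18, 0, -0.157], 0], [[0.22, 0, -0.191], 0], [[0.25, 0, -0.217], 0], [[0.268, 0, -0.233], 0], [[0.268, 0, -0.233], 0], [[0.268, 0, -0.233], 0], [[0.268, 0, -0.233], 0]]}}

```text
time: 8.85
tool_pos: [431.1, -136.4, 231.2]
tool_rot: [-0.5, 0.5, -0.5, 0.5]
contact_force: [0.0, 0.1, -0.2]
width: 85.3
```

```bash
python3 -c "
from m import *
d=load('w3.png')
m=wh(d,165); 
for v in (180,190,200): 
    u=np.where(m[v,280:360])[0]+280; print(v,u.min(),u.max(),plane(d,u.min(),v,6)[:2].round(1),plane(d,u.max(),v,6)[:2].round(1))
print('top',plane(d,320,169,6).round(1))
wlook('w4.png',98)
"
```

```text
180 333 342 [677.9 153.7] [687.6 153.7]
190 343 348 [688.9 142.9] [694.2 142.9]
200 306 349 [648.9 132. ] [695.6 132. ]
top [664.1 165.3   6. ]
t 8.9 tcp [ 431.1 -136.4  231.2] w 85.3 F [ 0.1 -0.9 -0.2]
[373.  27.] [353, 0, 46, 43, 424] [470.    7.9]
[347.  69.] [323, 34, 56, 61, 1691] [452.1 -19.5]
[317. 224.] [297, 203, 40, 42, 1329] [ 429.7 -137. ]
[177. 302.] [113, 259, 130, 105, 8010] [ 303.8 -210.4]
[506. 457.] [483, 432, 46, 48, 1445] [ 630.9 -394.1]
```

{"api": "apply_moves", "payload": {"deltas": [[[0, 0.03, -0.001], 0], [[0, 0.07, -0.001], 0], [[0, 0.11, -0.001], 0], [[0, 0.15, -0.001], 0], [[0, 0.18, -0.001], 0], [[0, 0.193, -0.001], 0], [[0, 0.196, -0.001], 0], [[0, 0.196, -0.001], 0], [[0, 0.196, -0.001], 0]]}}

```text
time: 10.02
tool_pos: [430.3, -137.2, 36.3]
tool_rot: [0.5, -0.499, 0.501, -0.5]
contact_force: [-0.7, -0.1, 0.0]
width: 85.8
```

{"api": "apply_moves", "payload": {"deltas": [[[0, 0, 0], 0], [[0, 0, 0], 0], [[0, 0, 0], 0], [[0, 0, 0], 0], [[0, 0, 0], 0], [[0, 0, 0], 0], [[0, 0, 0], 0], [[0, 0, 0], 0]], "hand": 0.03, "newtons": 35}}

```text
time: 11.02
tool_pos: [429.8, -137.1, 35.9]
tool_rot: [0.5, -0.5, 0.5, -0.5]
contact_force: [-0.9, 0.2, 6.5]
width: 49.7
```

{"api": "apply_moves", "payload": {"deltas": [[[0, -0.01, 0], 0], [[0, -0.03, 0], 0], [[0, -0.055, 0.005], 0], [[0, -0.06, 0.03], 0], [[0, -0.06, 0.065], 0], [[-0.005, -0.06, 0.105], 0], [[-0.03, -0.06, 0.145], 0], [[-0.06, -0.06, 0.18], 0], [[-0.095, -0.06, 0.205], 0], [[-0.13, -0.06, 0.218], 0], [[-0.155, -0.06, 0.218], 0], [[-0.17, -0.06, 0.218], 0]]}}

```text
time: 12.52
tool_pos: [647.1, 34.3, 95.0]
tool_rot: [0.501, -0.5, 0.499, -0.5]
contact_force: [-0.4, 0.2, -1.8]
width: 49.4
```

{"api": "apply_moves", "payload": {"deltas": [[[-0.01, 0, 0], 0], [[-0.016, 0, 0], 0], [[-0.017, 0, 0], 0], [[-0.017, 0, 0], 0], [[-0.017, 0, 0], 0]]}}

```text
time: 13.15
tool_pos: [647.5, 49.5, 95.4]
tool_rot: [0.5, -0.5, 0.5, -0.5]
contact_force: [0.5, 0.1, -2.0]
width: 49.0
```

```bash
python3 -c "
from m import *
S=snap('scene','s5.png');T=snap('side','t5.png'); print(bot.sense()['tool_pos'])
cv2.imwrite('pics/c5.png',np.hstack([S['img'][150:400,250:500],T['img'][100:350,150:400]])[:,:,::-1])
"
```

```text
[647.50674899  49.58046483  95.34482349]
```

View pics/c5.png

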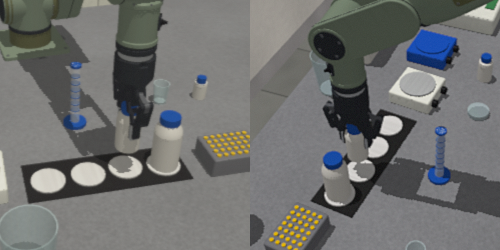

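Both crops show 125 held upright over mark_2, with 250 standing on mark_1. Lowering and releasing.

{"api": "apply_moves", "payload": {"deltas": [[[0, 0.015, 0.0005], 0], [[0, 0.035, 0.0005], 0], [[0, 0.047, 0.0005], 0], [[0, 0.052, 0.0005], 0], [[0, 0.0535, 0.0005], 0], [[0, 0.0535, 0.0005], 0], [[0, 0.0535, 0.0005], 0]]}}

```text
time: 14.12
tool_pos: [648.3, 50.0, 42.3]
tool_rot: [-0.5, 0.5, -0.5, 0.5]
contact_force: [-0.6, -0.4, -1.8]
width: 49.4
```

{"api": "apply_moves", "payload": {"deltas": [[[0, 0, 0], 0], [[0, 0, 0], 0], [[0, 0, 0], 0], [[0, 0, 0], 0], [[0, 0, 0], 0], [[0, 0, 0], 0]], "hand": 0.0854}}

```text
time: 14.88
tool_pos: [648.0, 50.0, 41.8]
tool_rot: [0.5, -0.5, 0.5, -0.5]
contact_force: [-0.3, -0.2, -0.2]
width: 85.3
```

{"api": "apply_moves", "payload": {"deltas": [[[0, -0.02, 0], 0], [[0, -0.05, 0], 0], [[0, -0.09, 0], 0], [[0, -0.13, 0], 0], [[0, -0.16, 0], 0], [[0, -0.182, 0], 0], [[0, -0.188, 0], 0], [[0, -0.188, 0], 0], [[0, -0.188, 0], 0]]}}

```text
time: 16.0
tool_pos: [647.4, 50.0, 228.4]
tool_rot: [0.501, -0.501, 0.499, -0.499]
contact_force: [-0.1, 0.0, -0.3]
width: 85.6
```

```bash
python3 -c "
from m import *
d=wlook('w6.png',106); marks(d)
"
```

```text
t 16.05 tcp [647.5  49.9 228.4] w 84.9 F [ 1.3  0.9 -0.1]
[343. 120.] [314, 89, 59, 63, 2911] [665.1 131.3]
[320. 226.] [299, 204, 42, 43, 1418] [648.   50.8]
[158. 243.] [130, 223, 51, 47, 1224] [515.7  35.8]
[ 61. 313.] [37, 301, 40, 33, 325] [421.3 -29. ]
[ 10. 407.] [0, 395, 31, 35, 547] [ 348.2 -132.3]
white [373.  10.] [324, 0, 88, 20, 867] [697.3 230.1]
white [231.  89.] [176, 37, 128, 98, 4072] [560.4 162.7]
white [346. 118.] [310, 83, 68, 76, 811] [674.9 135.7]
white [254. 140.] [232, 114, 42, 56, 850] [580.3 114.1]
white [327. 192.] [291, 169, 60, 64, 1523] [656.  60.]
white [625. 351.] [598, 242, 42, 189, 4112] [1029.6 -139.3]
white [317. 271.] [287, 245, 61, 54, 2649] [645.3 -32.5]
white [197. 290.] [147, 262, 100, 64, 1909] [503.3 -56.8]
white [313. 334.] [285, 309, 58, 50, 2299] [ 640.5 -115.4]
```

{"api": "apply_moves", "payload": {"deltas": [[[0.02, 0, -0.009], 0], [[0.06, 0, -0.026], 0], [[0.105, 0, -0.045], 0], [[0.15, 0, -0.064], 0], [[0.2, 0, -0.085], 0], [[0.25, 0, -0.107], 0], [[0.3, 0, -0.128], 0], [[0.35, 0, -0.149], 0], [[0.4, 0, -0.171], 0], [[0.43, 0, -0.183], 0], [[0.443, 0, -0.189], 0], [[0.443, 0, -0.189], 0]]}}

```text
time: 17.55
tool_pos: [458.2, -393.3, 229.6]
tool_rot: [-0.5, 0.501, -0.5, 0.5]
contact_force: [-0.5, 0.1, 0.1]
width: 85.3
```

{"api": "apply_moves", "payload": {"deltas": [[[0, 0.01, 0], 0], [[0, 0.04, 0], 0], [[0, 0.05, 0], 0], [[0, 0.05, 0], 0], [[0, 0.05, 0], 0]]}}

```text
time: 18.18
tool_pos: [459.7, -393.1, 180.8]
tool_rot: [0.5, -0.499, 0.5, -0.5]
contact_force: [-0.8, -0.5, 1.1]
width: 85.4
```

```bash
python3 -c "
from m import *
d=wlook('w7.png',79)
"
```

```text
t 18.225 tcp [ 459.7 -393.2  180.9] w 85.5 F [ 0.9  0.2 -0.2]
[84. 71.] [0, 0, 180, 147, 23061] [ 307.4 -281.8]
[512. 265.] [434, 203, 161, 131, 16888] [ 609.3 -418.2]
[316. 233.] [298, 214, 37, 40, 1171] [ 458.2 -392.4]
```

View pics/w7.png

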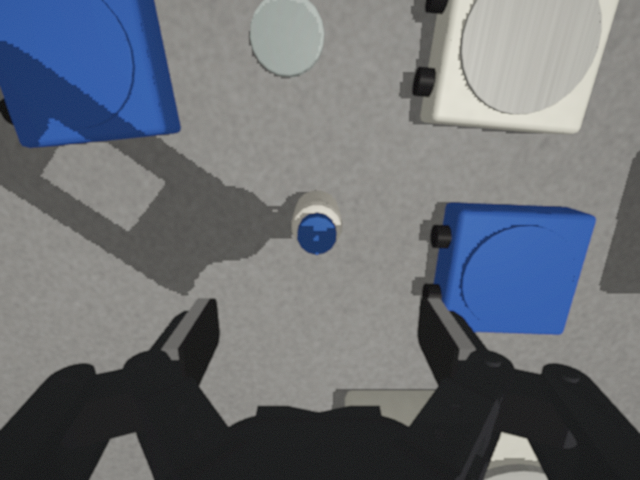

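The 60 bottle is at (316,233), giving ≈(458,−392). The right-hand blue box's knob is at (432,237), ~100 mm from the axis, so it is clear of the 57 mm finger backs. Descending.

{"api": "apply_moves", "payload": {"deltas": [[[0, 0.03, -0.001], 0], [[0, 0.065, -0.001], 0], [[0, 0.1, -0.001], 0], [[0, 0.135, -0.001], 0], [[0, 0.155, -0.001], 0], [[0, 0.164, -0.001], 0], [[0, 0.166, -0.001], 0], [[0, 0.166, -0.001], 0], [[0, 0.166, -0.001], 0]]}}

```text
time: 19.35
tool_pos: [458.6, -393.4, 14.8]
tool_rot: [0.5, -0.499, 0.501, -0.5]
contact_force: [0.0, 0.3, -0.2]
width: 85.3
```

{"api": "apply_moves", "payload": {"deltas": [[[0, 0, 0], 0], [[0, 0, 0], 0], [[0, 0, 0], 0], [[0, 0, 0], 0], [[0, 0, 0], 0], [[0, 0, 0], 0], [[0, 0, 0], 0], [[0, 0, 0], 0]], "hand": 0.02, "newtons": 30}}

```text
time: 20.35
tool_pos: [458.2, -393.1, 14.1]
tool_rot: [0.5, -0.5, 0.5, -0.5]
contact_force: [-0.7, 1.2, 5.7]
width: 41.3
```

{"api": "apply_moves", "payload": {"deltas": [[[0, -0.01, 0], 0], [[0, -0.04, 0], 0], [[0, -0.075, 0], 0], [[-0.02, -0.09, 0.01], 0], [[-0.055, -0.09, 0.03], 0], [[-0.095, -0.09, 0.05], 0], [[-0.135, -0.09, 0.075], 0], [[-0.175, -0.09, 0.1], 0], [[-0.215, -0.09, 0.125], 0], [[-0.255, -0.09, 0.15], 0], [[-0.29, -0.09, 0.17], 0], [[-0.315, -0.09, 0.182], 0]]}}

```text
time: 21.85
tool_pos: [640.0, -74.7, 102.8]
tool_rot: [0.501, -0.5, 0.499, -0.5]
contact_force: [-0.8, -0.6, -1.6]
width: 41.2
```

{"api": "apply_moves", "payload": {"deltas": [[[-0.02, 0, 0.004], 0], [[-0.035, 0, 0.006], 0], [[-0.043, 0, 0.006], 0], [[-0.0455, 0, 0.006], 0], [[-0.0455, 0, 0.006], 0], [[-0.0455, 0, 0.006], 0]]}}

```text
time: 22.6
tool_pos: [645.9, -33.2, 103.9]
tool_rot: [0.5, -0.5, 0.5, -0.5]
contact_force: [-0.1, -0.5, -1.4]
width: 41.3
```

{"api": "apply_moves", "payload": {"deltas": [[[-0.0005, 0.02, 0.0], 0], [[-0.0005, 0.045, 0], 0], [[-0.0005, 0.065, 0], 0], [[-0.0005, 0.077, 0], 0], [[-0.0005, 0.082, 0], 0], [[-0.0005, 0.0835, 0], 0], [[-0.0005, 0.0835, 0], 0], [[-0.0005, 0.0835, 0], 0]]}}

```text
time: 23.6
tool_pos: [646.4, -32.0, 21.0]
tool_rot: [0.5, -0.5, 0.5, -0.5]
contact_force: [0.3, 0.2, -1.3]
width: 41.2
```

{"api": "apply_moves", "payload": {"deltas": [[[0, 0, 0], 0], [[0, 0, 0], 0], [[0, 0, 0], 0], [[0, 0, 0], 0], [[0, 0, 0], 0], [[0, 0, 0], 0]], "hand": 0.0854}}

```text
time: 24.35
tool_pos: [646.0, -32.0, 20.3]
tool_rot: [-0.5, 0.5, -0.5, 0.5]
contact_force: [-0.0, 0.0, 0.2]
width: 85.3
```

{"api": "apply_moves", "payload": {"deltas": [[[0, -0.02, 0], 0], [[0, -0.05, 0], 0], [[0, -0.09, 0], 0], [[0, -0.13, 0], 0], [[0, -0.17, 0], 0], [[0, -0.2, 0], 0], [[0, -0.21, 0], 0], [[0, -0.21, 0], 0], [[0, -0.21, 0], 0]]}}

```text
time: 25.48
tool_pos: [645.2, -31.9, 228.5]
tool_rot: [-0.501, 0.501, -0.499, 0.499]
contact_force: [0.0, -0.5, -1.1]
width: 85.6
```

```bash
python3 -c "
from m import *
d=wlook('w8.png',85); marks(d)
"
```

```text
t 25.525 tcp [645.3 -31.9 228.5] w 85.5 F [ 0.4  0.3 -0. ]
[347.   9.] [320, 0, 57, 22, 901] [665.7 126.5]
[323. 120.] [300, 96, 46, 48, 1762] [648.1  50.3]
[150. 171.] [119, 147, 54, 52, 1459] [505.2   9.7]
[ 36. 202.] [8, 184, 46, 40, 478] [403.3 -16.6]
[320. 220.] [305, 203, 31, 35, 887] [646.  -32.2]
[ 27. 371.] [0, 338, 72, 92, 3736] [ 351.3 -189.1]
white [361.  25.] [330, 0, 56, 42, 921] [684.4 135.5]
white [329. 120.] [291, 84, 65, 74, 1501] [655.1  52.1]
white [326. 191.] [288, 169, 64, 60, 1671] [652.6 -21.2]
white [ 28. 204.] [12, 189, 33, 32, 624] [327.7 -35.2]
white [315. 272.] [285, 244, 61, 57, 2734] [ 640.5 -115.1]
white [626. 353.] [598, 246, 42, 185, 3896] [1028.2 -223.9]
white [493. 331.] [469, 314, 43, 39, 1128] [ 857.5 -192.6]
white [293. 378.] [242, 341, 106, 78, 6121] [ 611.4 -263.6]
```

View pics/w8.png

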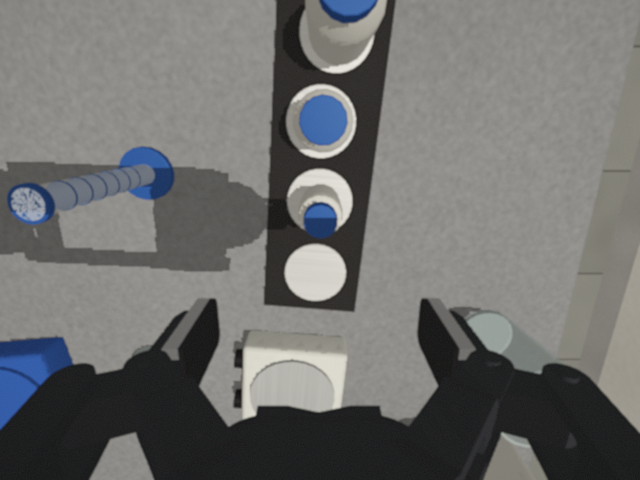

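Wrist view: 60 stands on disc 3 (cap at (320,220), giving (646,−32)), 125 is centred on disc 2 at (323,120), and disc 4 at (315,272) is free beside the white stirrer. Now the 30 bottle.

{"api": "apply_moves", "payload": {"deltas": [[[-0.02, 0, -0.01], 0], [[-0.06, 0, -0.03], 0], [[-0.1, 0, -0.053], 0], [[-0.145, 0, -0.078], 0], [[-0.19, 0, -0.102], 0], [[-0.235, 0, -0.126], 0], [[-0.28, 0, -0.15], 0], [[-0.325, 0, -0.175], 0], [[-0.36, 0, -0.193], 0], [[-0.378, 0, -0.203], 0], [[-0.378, 0, -0.203], 0], [[-0.378, 0, -0.203], 0]]}}

```text
time: 27.02
tool_pos: [443.3, 345.1, 230.2]
tool_rot: [0.5, -0.5, 0.5, -0.5]
contact_force: [0.5, -0.5, -0.4]
width: 85.2
```

{"api": "apply_moves", "payload": {"deltas": [[[0, 0.02, 0], 0], [[0, 0.05, 0], 0], [[0, 0.06, 0], 0], [[0, 0.06, 0], 0], [[0, 0.06, 0], 0]]}}

```text
time: 27.65
tool_pos: [443.9, 346.2, 171.5]
tool_rot: [-0.499, 0.5, -0.5, 0.501]
contact_force: [-1.1, 0.2, 0.3]
width: 85.6
```

```bash
python3 -c "
from m import *
d=wlook('w9.png',59)
"
```

```text
t 27.7 tcp [443.8 346.3 171.5] w 85.4 F [ 0.6 -0.6 -0.2]
[316. 230.] [302, 216, 29, 30, 688] [442.1 346.1]
```

View pics/w9.png

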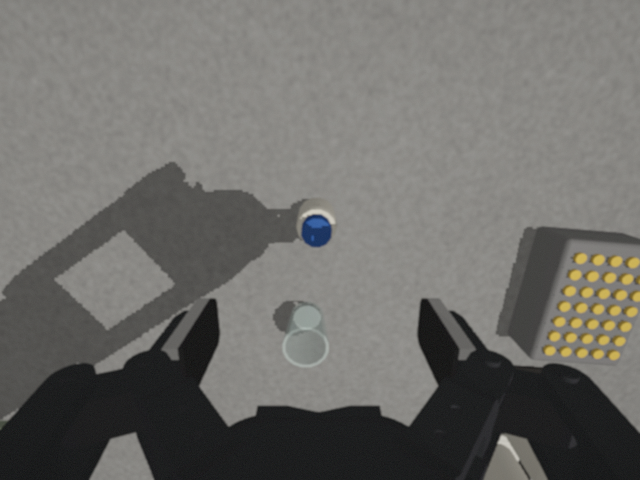

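Only the 30 bottle fits here, cap at (316,230), giving (442,346). The small glass at (305,347) is about 110 mm away and clear.

{"api": "apply_moves", "payload": {"deltas": [[[0, 0.03, -0.0015], 0], [[0, 0.065, -0.0015], 0], [[0, 0.1, -0.0015], 0], [[0, 0.13, -0.0015], 0], [[0, 0.152, -0.0015], 0], [[0, 0.161, -0.0015], 0], [[0, 0.163, -0.0015], 0], [[0, 0.163, -0.0015], 0], [[0, 0.163, -0.0015], 0]]}}

```text
time: 28.82
tool_pos: [442.0, 346.4, 8.2]
tool_rot: [-0.499, 0.5, -0.5, 0.501]
contact_force: [0.4, -0.0, 0.2]
width: 85.5
```

{"api": "apply_moves", "payload": {"deltas": [[[0, 0, 0], 0], [[0, 0, 0], 0], [[0, 0, 0], 0], [[0, 0, 0], 0], [[0, 0, 0], 0], [[0, 0, 0], 0], [[0, 0, 0], 0], [[0, 0, 0], 0], [[0, 0, 0], 0]], "hand": 0.015, "newtons": 25}}

```text
time: 29.95
tool_pos: [441.6, 346.1, 7.5]
tool_rot: [-0.5, 0.5, -0.5, 0.5]
contact_force: [0.2, -0.6, 4.9]
width: 33.4
```

{"api": "apply_moves", "payload": {"deltas": [[[0, -0.01, 0], 0], [[0, -0.04, 0], 0], [[0, -0.08, 0], 0], [[0, -0.12, 0], 0], [[0.01, -0.155, 0.004], 0], [[0.04, -0.17, 0.017], 0], [[0.08, -0.17, 0.035], 0], [[0.12, -0.17, 0.052], 0], [[0.16, -0.17, 0.07], 0], [[0.2, -0.17, 0.087], 0], [[0.24, -0.17, 0.104], 0], [[0.28, -0.17, 0.121], 0]]}}

```text
time: 31.45
tool_pos: [562.8, 64.6, 177.4]
tool_rot: [-0.5, 0.5, -0.5, 0.5]
contact_force: [0.1, 0.6, -0.8]
width: 33.7
```

{"api": "apply_moves", "payload": {"deltas": [[[0.04, 0, 0.018], 0], [[0.08, 0, 0.036], 0], [[0.12, 0, 0.054], 0], [[0.15, 0, 0.067], 0], [[0.17, 0, 0.075], 0], [[0.179, 0, 0.0785], 0], [[0.1815, 0, 0.0785], 0], [[0.1815, 0, 0.0785], 0], [[0.1815, 0, 0.0785], 0]]}}

```text
time: 32.58
tool_pos: [640.8, -114.6, 177.5]
tool_rot: [-0.5, 0.5, -0.5, 0.5]
contact_force: [-0.7, -1.1, -0.6]
width: 33.4
```

{"api": "apply_moves", "payload": {"deltas": [[[0, 0.02, 0], 0], [[0, 0.05, 0], 0], [[0, 0.085, 0], 0], [[0, 0.115, 0], 0], [[0, 0.13, 0], 0], [[0, 0.13, 0], 0], [[0, 0.13, 0], 0]]}}

```text
time: 33.45
tool_pos: [642.0, -115.5, 48.7]
tool_rot: [0.5, -0.499, 0.501, -0.501]
contact_force: [-0.2, -0.3, -0.4]
width: 33.4
```

```bash
python3 -c "
from m import *
S=snap('scene','s10.png');T=snap('side','t10.png'); print(bot.sense()['tool_pos'])
cv2.imwrite('pics/c10.png',np.hstack([S['img'][150:400,200:450],T['img'][100:350,150:400]])[:,:,::-1])
"
```

```text
[ 641.97124233 -115.65595676   48.86721346]
```

View pics/c10.png

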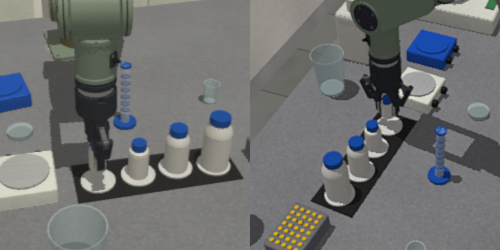

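30 is held over mark_4, and the other three stand in order. Lowering and releasing.

{"api": "apply_moves", "payload": {"deltas": [[[0, 0.01, -0.0005], 0], [[0, 0.022, -0.0005], 0], [[0, 0.031, -0.0005], 0], [[0, 0.034, -0.0005], 0], [[0, 0.035, -0.0005], 0], [[0, 0.035, -0.0005], 0], [[0, 0.035, -0.0005], 0]]}}

```text
time: 34.42
tool_pos: [639.7, -115.4, 13.5]
tool_rot: [-0.5, 0.5, -0.5, 0.5]
contact_force: [-4.2, 0.9, 9.1]
width: 33.4
```

{"api": "apply_moves", "payload": {"deltas": [[[0, 0, 0], 0], [[0, 0, 0], 0], [[0, 0, 0], 0], [[0, 0, 0], 0], [[0, 0, 0], 0], [[0, 0, 0], 0]], "hand": 0.0854}}

```text
time: 35.17
tool_pos: [640.5, -115.5, 12.3]
tool_rot: [-0.5, 0.5, -0.5, 0.5]
contact_force: [-0.2, 0.5, 0.2]
width: 85.4
```

{"api": "apply_moves", "payload": {"deltas": [[[0, -0.02, 0], 0], [[0, -0.05, 0], 0], [[0, -0.09, 0], 0], [[0, -0.13, 0], 0], [[0, -0.17, 0], 0], [[0, -0.2, 0], 0], [[0, -0.216, 0], 0], [[0, -0.216, 0], 0], [[0, -0.216, 0], 0]]}}

```text
time: 36.3
tool_pos: [639.8, -115.3, 226.6]
tool_rot: [-0.501, 0.501, -0.499, 0.499]
contact_force: [-0.9, -0.2, -0.0]
width: 85.9
```

```bash
python3 -c "
from m import *
wlook('w11.png',65)
S=snap('scene','s11.png');T=snap('side','t11.png')
for n,d in(('sc',S),('si',T)): print(n,[(c.round(1).tolist(),s.tolist()) for c,s in blobs(bl(d)) if 180<c[1]<420])
cv2.imwrite('pics/c11.png',np.hstack([cv2.resize(S['img'][230:360,250:450],None,fx=2,fy=2),cv2.resize(T['img'][170:320,200:340],None,fx=2,fy=2)[:260]])[:,:,::-1])
"
```

```text
t 36.35 tcp [ 639.8 -115.3  226.5] w 85.2 F [-0.  -0.6 -0.4]
[331.   9.] [308, 0, 47, 22, 756] [648.8  48.4]
[16. 61.] [0, 33, 28, 49, 502] [395.9  12.4]
[143.  88.] [112, 57, 55, 60, 1838] [494.8  -7.8]
[327. 118.] [310, 100, 35, 38, 1040] [646.4 -31.7]
[318. 215.] [307, 203, 24, 25, 460] [ 639.3 -115.2]
[ 32. 332.] [0, 277, 79, 107, 6650] [ 345.5 -238.8]
[313. 406.] [276, 403, 75, 9, 353] [ 632.9 -333. ]
sc [([325.6, 215.3], [321, 212, 10, 7, 54]), ([202.9, 243.3], [176, 223, 55, 42, 1706]), ([602.1, 230.6], [575, 223, 57, 15, 353]), ([420.3, 268.6], [411, 260, 20, 18, 292]), ([629.7, 270.1], [618, 261, 22, 20, 342]), ([324.3, 272.7], [314, 265, 22, 15, 204]), ([570.0, 278.8], [557, 269, 28, 21, 437]), ([378.5, 280.0], [370, 273, 18, 15, 222]), ([338.6, 294.6], [332, 288, 14, 14, 169]), ([296.8, 308.4], [292, 303, 11, 12, 115]), ([118.5, 342.5], [85, 325, 74, 39, 1594])]
si [([439.6, 217.6], [414, 195, 51, 47, 1856]), ([288.1, 209.8], [284, 206, 9, 9, 66]), ([271.8, 225.2], [266, 219, 12, 13, 122]), ([340.2, 230.3], [335, 226, 12, 10, 83]), ([256.1, 242.6], [249, 236, 15, 15, 190]), ([232.5, 259.7], [223, 251, 20, 19, 283]), ([101.4, 272.6], [90, 263, 23, 20, 360]), ([338.6, 276.0], [328, 266, 22, 19, 255]), ([55.2, 319.9], [43, 309, 26, 23, 443])]
```

View pics/c11.png

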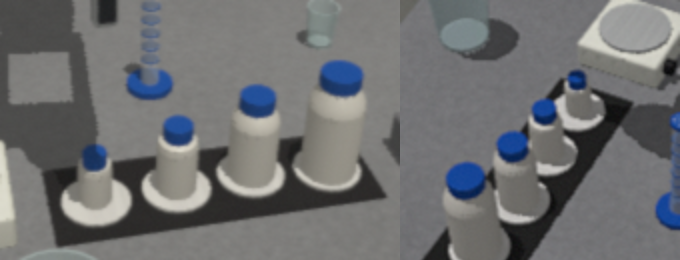

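```bash
python3 - <<'E'
from m import *
S,T=load('s11.png'),load('t11.png')
b=[((420.3,268.6),(232.5,259.7)),((378.5,280),(256.1,242.6)),((338.6,294.6),(271.8,225.2)),((296.8,308.4),(288.1,209.8))]
mk=[(662.3,131.2),(647.6,50.3),(646.3,-31.7),(641.3,-115.7)]
for (a,c),m in zip(b,mk):
    p=tri((S,*a),(T,*c)); print(p.round(1),(p[:2]-m).round(1))
E
```

```text
[664.6 130.9 121. ] [ 2.3 -0.3]
[648.7  49.8  99.3] [ 1.1 -0.5]
[646.8 -32.3  79.5] [ 0.5 -0.6]
[ 639.8 -115.7   58.9] [-1.5  0. ]
```

Every bottle is within about 2.5 mm of its mark, cap heights are as expected, and the gripper is clear. Handing in.

```bash
python3 -c "
from h import *
print(bot.job_done(), bot.sense()['time'])"
```

```text
the job is handed in; nothing more can be done
the job is handed in; nothing more can be done
```

All four bottles are standing released on the marks in size order: 30 on mark_4 next to the white stirrer, then 60 on mark_3, 125 on mark_2 and 250 on mark_1 by the tip rack. I handed the job in at about 36 s of robot time, with the gripper raised clear of everything.

**Final checks:** Two-view measurement puts the bottle axes 2.3, 1.2, 0.8 and 1.5 mm from the centres of marks 1 to 4. Cap heights fit bottles standing upright on the discs, and the measuring cylinder is still standing where it was.

**Disagreements:**
- The disc tops measured about 2 mm lower than the text says, which is within calibration.
- Bottle 250 sits about 2 mm off centre in +x, and I left it there.
- There was a brief push of about 10 N at the wrist when bottle 30 touched down.

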